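# Find the instrument case that is not latched and snap it shut

### The arm

A 6-joint arm with a two-finger parallel gripper is mounted at the origin on the work surface. World frame = base frame: x ahead of the robot, y to its left, z up, the work surface at z = 0. Lengths are in m, angles in rad, forces in N, time in s.
With the tool pointing down it reaches from about 0.3 to 0.875 m from the base axis. Payload 4.2 kg.
Tool frame: the origin (TCP) lies midway between the tips of the shut fingers; the grasp point (between the pads) lies behind it (manip.grasp_offset is the z of the grasp point in the tool frame, in m); z points along the fingers, y is the direction in which the jaws open and shut (so a half turn about z gives the same grasp; the last joint's range is limited). The gripper opens to 85 mm and grips with 20 to 120 N. Pads are 22 mm wide; open, the fingers measure 114 mm over their backs; the gripper's body (76 mm by 85 mm) begins 54 mm behind the grasp point. The pads swing forward as they close: fully open they stand 13 mm farther back than shut.
Start: joints at [1.222, 0.32, 1.565, -0, 1.257, -0.02], TCP at [0.186, 0.544, 0.231] pointing down, gripper open.
Joint ranges: [-3.11, 3.11], [-0.84, 2.01], [0.21, 2.61], [-1.34, 4.49], [0.05, 2.63], [-2.56, 2.56]. Speed limits (rad/s): [2.57, 2.57, 3.14, 3.14, 3.14, 3.14].

### API

Orientations are given as a unit quaternion [x, y, z, w].
In Python, from rig import status, optics, order, manip gives the robot as it stands. The module is installed in compiled form; this text tells all that it offers.
- The arm moves only by the shell command python3 -m crank 'ROWS' [FORCE]. ROWS is JSON, a list of rows, each a list of 7 numbers: the opening, from -1 (shut) to 1 (fully open), then the shift along the tool's x, y, z in cm, then the turn, a rotation vector about the tool's x, y, z in rad. In form: [[fingers, x, y, z, rx, ry, rz], ...]. A call has exactly 10 rows; each row is the pose to reach, as a shift and turn from the pose measured when the call began, along the tool's axes at that moment; what a row does not reach only later rows make up. A row lasts 1/10 s, in which the tool goes at most 50 mm and 8.59 degrees, less where a joint would pass 70% of its speed; a pose out of reach is approached as far as the arm can. A call with a gripper value outside its range is refused whole. The fingers move at their own pace and stop on an object; FORCE is the grip in N (left out, the last holds). Time passes only in rows, so rows that repeat a pose let the fingers close, or fill a call up. It gives the time, the measured TCP pose, the force and the opening at its end, in the units of the state.
- status.sense(): the state, without advancing time (a new reading comes with each control period).
- optics.read_camera(name): name is "side" or "top" or "wrist"; returns a dict with "frame" (420x560x3 uint8, red, green, blue), "z_map" (420x560 float32, m along the optical axis (not along the pixel's ray), 0 where there is no reading), "intrinsics" (3x3 intrinsics, pixels), "dist" ([k1, k2, p1, p2, k3] as OpenCV has them; the pictures are not rectified), "R" (3x3) and "t" (3): a world point X has camera coordinates R X + t; the wrist camera has in their place "T_tool_cam" (4x4, takes a point from camera to tool coordinates, whose origin is the TCP and whose axes are the flange's). Camera axes: x right, y down, z forward; pixel columns grow to the right and rows downward; lengths in m; the calibration is good to about 2 mm. A picture is of the moment at which its call begins: read the wrist's pose just before it.
- order.finish_job(): hands the job in, once; it reports no verdict.
Trained networks look in a picture, given as the dict that the camera call returned (one of the last four; its "shot" number tells which), for a name from the list of things; names that differ only in an ending like _2 or _b are one class to them, and where a whole thing is asked for, a point or a joint stands for the part that bears it (a point fixed in the world has none). Each returns a list of dicts, best first, with "confidence" (0 to 1); they miss things now and then, are a little off and sometimes report something else, mostly with a low value. They report only what shows in the picture. A call takes as long as a camera call. They do not tell look-alikes from the thing itself.
- optics.find_in(picture, label): "point" ([x, y, z] in m, in the coordinates of the camera as it stood for that picture, good to about 4 mm: the middle of the surface that is visible of it).
The state is a dict: "time": time; "q": joint angles; "dq": joint speeds; "joint_torque": joint torques, N m; "tool_pos": TCP position; "tool_rot": TCP orientation; "contact_force": force on the tool from outside, world axes, zero at the start; "torque": the same for the moment, N m; "opening": finger opening in m.
Only numpy, scipy, OpenCV 4.12 (cv2) and the standard library are available. Lean on these libraries where they do the work, as an engineer would, in place of code of your own. Each camera call takes 0.05 s, during which the arm holds its last target.

### The job

One of the three instrument cases on the lab bench is shut but its catch has not engaged: tug the lids gently upwards by their handles, one after another, until you find the one that rises, and raise it a couple of centimetres to be sure. Lower that lid, press it fully down so that its catch snaps, and tug it once more to prove that it now holds; then let go with all three lids lying shut. Leave the things standing around the cases where they are.

Things in the scene. Friction and masses are not known exactly. Their poses are not given: they have to be found in the camera images.
- case_a: One of three identical grey plastic instrument cases fixed to the bench, 150 mm deep (own x), 140 mm wide (own y), lid top 90 mm up. Origin: centre of the underside. The handle side faces its own -x; the lid's hinge runs along its own y, 72 mm behind the centre, 88 mm up. Any one may be the case whose catch (inside, out of sight) has not engaged. An engaged catch cannot be released.
- handle_a (a point): Centre of the black handle bar on the lid of case_a; axes as the case's while shut. Straight round bar 92 mm long (own y), 14 mm thick, 45 mm in front of the case's centre, 122 mm above the bench; 25 mm free between bar and lid top; a 12 mm post at each end, 40 mm from the middle. Pushing it down 5 mm, to the stop, takes about 8 N and throws a free catch; let go, the lid springs back to 0.
- lid_a (a joint): Angle of the lid of case_a, rad: 0 = shut, resting on its soft seal (latched or not); grows as it lifts (handle 117 mm in front of and 34 mm above the hinge); about -0.04 = pressed to the stop, seal squeezed. An engaged catch lets it rise only about 0.02 to 0.025 rad (2 to 3 mm at the handle), then holds against the pull. A free lid rises with about 2 N at the handle and falls shut when let go.
- case_b: One of three identical grey plastic instrument cases fixed to the bench, 150 mm deep (own x), 140 mm wide (own y), lid top 90 mm up. Origin: centre of the underside. The handle side faces its own -x; the lid's hinge runs along its own y, 72 mm behind the centre, 88 mm up. Any one may be the case whose catch (inside, out of sight) has not engaged. An engaged catch cannot be released.
- handle_b (a point): Centre of the black handle bar on the lid of case_b; axes as the case's while shut. Straight round bar 92 mm long (own y), 14 mm thick, 45 mm in front of the case's centre, 122 mm above the bench; 25 mm free between bar and lid top; a 12 mm post at each end, 40 mm from the middle. Pushing it down 5 mm, to the stop, takes about 8 N and throws a free catch; let go, the lid springs back to 0.
- lid_b (a joint): Angle of the lid of case_b, rad: 0 = shut, resting on its soft seal (latched or not); grows as it lifts (handle 117 mm in front of and 34 mm above the hinge); about -0.04 = pressed to the stop, seal squeezed. An engaged catch lets it rise only about 0.02 to 0.025 rad (2 to 3 mm at the handle), then holds against the pull. A free lid rises with about 2 N at the handle and falls shut when let go.
- case_c: One of three identical grey plastic instrument cases fixed to the bench, 150 mm deep (own x), 140 mm wide (own y), lid top 90 mm up. Origin: centre of the underside. The handle side faces its own -x; the lid's hinge runs along its own y, 72 mm behind the centre, 88 mm up. Any one may be the case whose catch (inside, out of sight) has not engaged. An engaged catch cannot be released.
- handle_c (a point): Centre of the black handle bar on the lid of case_c; axes as the case's while shut. Straight round bar 92 mm long (own y), 14 mm thick, 45 mm in front of the case's centre, 122 mm above the bench; 25 mm free between bar and lid top; a 12 mm post at each end, 40 mm from the middle. Pushing it down 5 mm, to the stop, takes about 8 N and throws a free catch; let go, the lid springs back to 0.
- lid_c (a joint): Angle of the lid of case_c, rad: 0 = shut, resting on its soft seal (latched or not); grows as it lifts (handle 117 mm in front of and 34 mm above the hinge); about -0.04 = pressed to the stop, seal squeezed. An engaged catch lets it rise only about 0.02 to 0.025 rad (2 to 3 mm at the handle), then holds against the pull. A free lid rises with about 2 N at the handle and falls shut when let go.
- wash_bottle: Bystander: white plastic wash bottle, 62 mm across, 200 mm high with its bent spout, standing loose. Origin: centre of its underside.
- beaker: Bystander: empty glass beaker, 72 mm across, 90 mm high, standing loose. Origin: centre of its underside.
- dish: Bystander: white ceramic weighing dish, 80 mm across, 16 mm high, lying loose. Origin: centre of its underside.
Not all that is in view belongs to the job. What is shaped like the case_c but red is not meant. What is shaped like the case_b but yellow is not meant.

How it is judged:
By the outcome, as a careful person would: the job done as asked, in the order asked, and still so for the second after the job is handed in, with the robot touching nothing.
It also fails if it takes over 54 s, if anything falls off the work surface, if the arm or the gripper's body presses on something with over 40 N, if the wrist force passes 120 N, or if a joint passes its speed limit or range.

## Working session

There is one attempt and no reset: what is moved stays moved. The work goes in short steps, Python scripts to look and compute and a shell command to move; the robot and the scene stay as the last step left them, time stands still between calls to the robot, and variables do not carry over. Pictures are saved under pics/ and viewed, and the job is handed in when it is done.

```bash
mkdir -p pics
cat > h.py <<'E'
import numpy as np,cv2
from rig import status,optics,order,manip
def save(p,n): cv2.imwrite('pics/'+n,cv2.cvtColor(p['frame'],cv2.COLOR_RGB2BGR))
def c2w(p,x): return np.array(p['R']).T@(np.array(x)-np.array(p['t']))
E
python3 - <<'E'
from h import *
s=status.sense();print({k:np.round(v,3) for k,v in s.items()},manip.grasp_offset)
for c in('top','side'):
    p=optics.read_camera(c);save(p,c+'1.png')
    for l in('case_a','handle_a','wash_bottle','beaker','dish'):
        for d in optics.find_in(p,l): print(c,l,round(d['confidence'],2),c2w(p,d['point']).round(3))
    K=p['intrinsics'];print(np.round(K,1).tolist(),np.round(p['R'],3).tolist(),np.round(p['t'],3))
E
```

```text
{'time': np.float64(0.0), 'q': array([ 1.222,  0.32 ,  1.566,  0.   ,  1.257, -0.02 ]), 'dq': array([-0.001,  0.   , -0.001,  0.001,  0.   ,  0.002]), 'joint_torque': array([ 0.0000e+00, -4.1553e+01, -2.3416e+01,  0.0000e+00,  9.0000e-03,
       -0.0000e+00]), 'tool_pos': array([0.186, 0.544, 0.23 ]), 'tool_rot': array([ 0.164,  0.987, -0.001, -0.   ]), 'contact_force': array([-1.677,  0.222, -0.48 ]), 'torque': array([-0.058, -0.01 , -0.017]), 'opening': np.float64(0.085)} -0.0187
top case_a 0.96 [ 0.593 -0.221  0.09 ]
top case_a 0.78 [0.738 0.329 0.086]
top case_a 0.75 [0.534 0.21  0.094]
top case_a 0.68 [0.552 0.016 0.09 ]
top case_a 0.64 [ 0.377 -0.199  0.085]
top case_a 0.53 [ 0.597 -0.22   0.09 ]
top handle_a 0.83 [0.531 0.211 0.091]
top handle_a 0.81 [0.554 0.016 0.091]
top handle_a 0.69 [ 0.375 -0.203  0.087]
top handle_a 0.68 [0.741 0.333 0.085]
top handle_a 0.66 [ 0.595 -0.222  0.093]
top wash_bottle 0.63 [0.736 0.113 0.127]
top beaker 0.66 [0.52  0.462 0.054]
top beaker 0.3 [0.532 0.214 0.089]
top dish 0.86 [ 0.585 -0.462  0.013]
[[439.3, 0.0, 288.0], [0.0, 439.3, 204.6], [0.0, 0.0, 1.0]] [[-0.019, -0.999, -0.029], [-0.997, 0.021, -0.073], [0.073, 0.028, -0.997]] [0.025 0.569 1.215]
side case_a 0.72 [ 0.524 -0.02   0.092]
side case_a 0.72 [ 0.563 -0.242  0.086]
side case_a 0.7 [0.492 0.187 0.09 ]
side case_a 0.59 [ 0.337 -0.227  0.083]
side case_a 0.59 [0.717 0.292 0.079]
side handle_a 0.91 [ 0.57  -0.236  0.088]
side handle_a 0.85 [0.716 0.309 0.081]
side handle_a 0.75 [0.511 0.196 0.09 ]
side handle_a 0.72 [ 0.536 -0.004  0.088]
side handle_a 0.62 [ 0.357 -0.217  0.084]
side wash_bottle 0.78 [0.733 0.102 0.085]
side beaker 0.75 [0.512 0.436 0.062]
side beaker 0.28 [ 0.536 -0.007  0.089]
side dish 0.88 [ 0.591 -0.459  0.009]
[[442.0, 0.0, 277.2], [0.0, 442.0, 208.5], [0.0, 0.0, 1.0]] [[0.715, -0.699, -0.005], [-0.437, -0.442, -0.783], [0.546, 0.562, -0.621]] [-0.416  0.327  0.997]
```

View pics/top1.png

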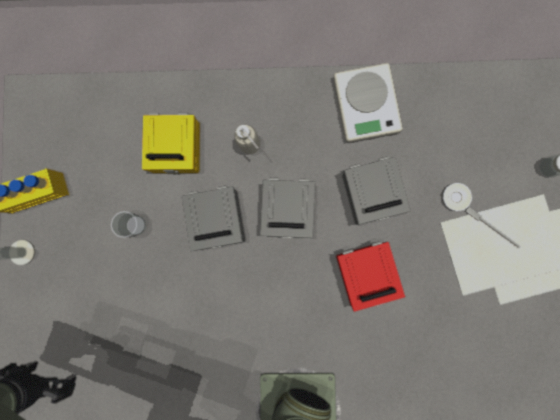

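View pics/side1.png

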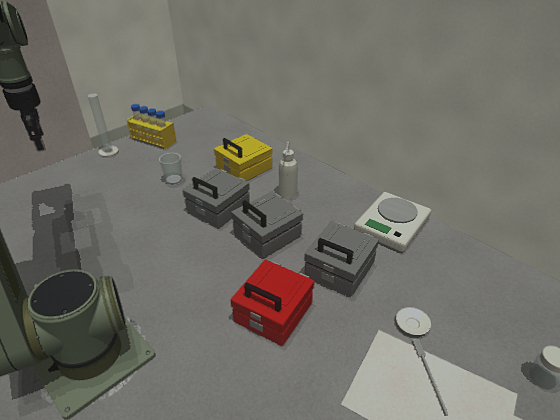

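The grey cases are the three at top-view pixels (213,217), (287,208) and (377,190). The red case at (370,276) and the yellow one at (171,143) are decoys. Next I measure the handle bars.

```bash
cat > m.py <<'E'
from h import *
def bars(p,guess,R,t,pr=True,rad=0.08):
    K=np.array(p['intrinsics']);D=np.array(p['dist']);z=p['z_map'];f=p['frame'].astype(int)
    v,u=np.mgrid[:420,:560]
    n=cv2.undistortPoints(np.stack([u,v],-1).reshape(-1,1,2).astype(float),K,D).reshape(420,560,2)
    X=np.dstack([n*z[...,None],z])
    W=(X-t)@R   # R.T(x-t)
    out=[]
    for g in guess:
        m=(np.hypot(W[...,0]-g[0],W[...,1]-g[1])<rad)&(f.max(2)<50)&(W[...,2]>.105)&(W[...,2]<.15)
        P=W[m]
        if len(P)<10: print('few',len(P));continue
        q=P[:,:2];r=cv2.minAreaRect(q.astype(np.float32));
        c=q.mean(0);e,V=np.linalg.eigh(np.cov((q-c).T));d=V[:,1];d=d*np.sign(d[1])
        L=(q-c)@d; mid=c+d*(L.max()+L.min())/2
        print(len(P),'mid',mid.round(4),'yaw',round(float(np.arctan2(-d[0],d[1])),3),'len',round(float(np.ptp(L)),3),'z',np.percentile(P[:,2],[10,50,90]).round(3))
        out.append(mid)
    return W
E
python3 - <<'E'
from m import *
G=[(.49,.2),(.51,.016),(.55,-.23)]
for c in('top','side'):
    p=optics.read_camera(c);bars(p,G,np.array(p['R']),np.array(p['t']))
E
```

```text
136 mid [0.4868 0.2084] yaw 0.158 len 0.087 z [0.126 0.129 0.132]
126 mid [0.5089 0.0179] yaw -0.062 len 0.085 z [0.127 0.13  0.132]
139 mid [ 0.5535 -0.2327] yaw 0.232 len 0.086 z [0.126 0.129 0.132]
135 mid [0.4834 0.2073] yaw 0.156 len 0.093 z [0.11  0.124 0.128]
157 mid [0.5055 0.0146] yaw -0.058 len 0.093 z [0.112 0.126 0.129]
224 mid [ 0.5492 -0.2356] yaw 0.235 len 0.092 z [0.114 0.125 0.129]
```

```bash
cat > plan.py <<'E'
from h import *
import sys
from scipy.spatial.transform import Rotation as Ro
def plan(x,y,z,yaw,tilt=0):
    s=status.sense();R0=Ro.from_quat(s['tool_rot']);
    ty=np.array([np.cos(yaw),np.sin(yaw),0]);tz=np.array([0,0,-1.]);tx=np.cross(ty,tz)
    R=Ro.from_matrix(np.stack([tx,ty,tz],1))
    # tilt: rotate as lid rises (front up) about case y
    R=Ro.from_rotvec(tilt*np.array([-np.sin(yaw),np.cos(yaw),0]))*R
    d=R0.inv().apply(np.array([x,y,z])-s['tool_pos'])*100
    print('shift cm',d.round(2),'rot',(R0.inv()*R).as_rotvec().round(3),'t',round(float(s['time']),2),'tcp',s['tool_pos'].round(4),'F',s['contact_force'].round(2),'open',round(float(s['opening']),4))
if __name__=='__main__': plan(*map(float,sys.argv[1:]))
E
python3 plan.py .485 .208 .21 .157
```

```text
shift cm [-39.19 -22.15   2.13] rot [ 0.    -0.     1.085] t 0.7 tcp [0.1857 0.5442 0.2314] F [ 0.13  0.51 -0.36] open 0.0853
```

```bash
python3 -m crank '[[1,-4.4,-2.5,0,0,0,0.12],[1,-8.8,-5,0,0,0,0.24],[1,-13.2,-7.4,0,0,0,0.36],[1,-17.4,-9.8,0.3,0,0,0.48],[1,-21.8,-12.3,0.6,0,0,0.6],[1,-26.1,-14.8,1,0,0,0.72],[1,-30.5,-17.2,1.5,0,0,0.84],[1,-34.8,-19.7,1.8,0,0,0.96],[1,-39.2,-22.15,2.1,0,0,1.085],[1,-39.2,-22.15,2.1,0,0,1.085]]' 25
cat > wl.py <<'E'
from m import *
from scipy.spatial.transform import Rotation as Ro
import sys
s=status.sense();p=optics.read_camera('wrist')
T=np.array(p['T_tool_cam']);Rt=Ro.from_quat(s['tool_rot']).as_matrix()
Rwc=Rt@T[:3,:3];twc=Rt@T[:3,3]+s['tool_pos']
save(p,sys.argv[1]);print(T.round(3).tolist())
bars(p,[(float(sys.argv[2]),float(sys.argv[3]))],Rwc.T,-Rwc.T@twc)
E
python3 wl.py w1.png .485 .208; python3 plan.py .485 .208 .21 .157
```

```text
time: 1.7
tool_pos: [0.4884, 0.2039, 0.2099]
tool_rot: [0.652, 0.758, -0.0, 0.001]
contact_force: [-0.2, 1.3, 0.3]
opening: 0.0854
[[0.0, -0.956, -0.292, 0.075], [1.0, 0.0, -0.0, -0.0], [0.0, -0.292, 0.956, -0.143], [0.0, 0.0, 0.0, 1.0]]
2356 mid [0.4858 0.212 ] yaw 0.16 len 0.092 z [0.125 0.128 0.129]
shift cm [ 0.25 -0.14  0.  ] rot [-0.     0.    -0.005] t 1.75 tcp [0.4867 0.2058 0.21  ] F [-0.23 -0.02  0.85] open 0.0854
```

View pics/w1.png

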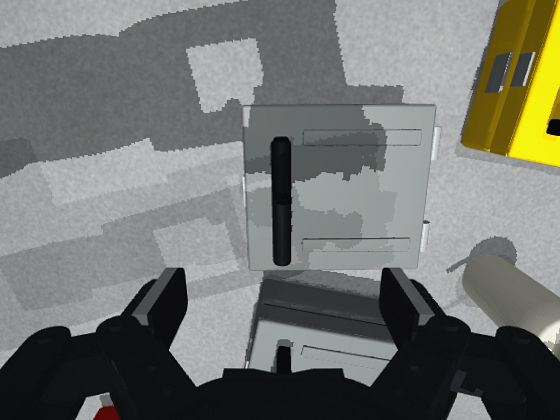

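The wrist view shows the bar of the left grey case at px (282,200), centred between the jaws. I descend onto it.

```bash
python3 plan.py .4855 .210 .104 .158
```

```text
shift cm [ 0.44 -0.06 10.6 ] rot [-0.     0.    -0.006] t 1.75 tcp [0.4867 0.2058 0.21  ] F [-0.23 -0.02  0.85] open 0.0854
```

```bash
python3 -m crank '[[1,0.4,-0.06,2,0,0,0],[1,0.4,-0.06,4,0,0,0],[1,0.4,-0.06,6.5,0,0,0],[1,0.4,-0.06,8.5,0,0,0],[1,0.4,-0.06,9.8,0,0,0],[1,0.4,-0.06,10.5,0,0,0],[1,0.4,-0.06,10.5,0,0,0],[-1,0.4,-0.06,10.5,0,0,0],[-1,0.4,-0.06,10.5,0,0,0],[-1,0.4,-0.06,10.5,0,0,0]]' 25; python3 plan.py .4855 .210 .104 .158
```

```text
time: 2.75
tool_pos: [0.4859, 0.2099, 0.1057]
tool_rot: [0.651, 0.759, 0.001, 0.0]
contact_force: [-0.3, -0.2, 0.1]
opening: 0.0439
shift cm [ 0.02 -0.03  0.17] rot [ 0.001 -0.    -0.005] t 2.75 tcp [0.4859 0.2099 0.1057] F [-0.31 -0.15  0.08] open 0.0439
```

```bash
python3 -m crank '[[-1,0,0,0.1,0,0,0],[-1,0,0,0.1,0,0,0],[-1,0,0,0.1,0,0,0],[-1,0,0,0.1,0,0,0],[-1,0,0,0.1,0,0,0],[-1,0,0,0.1,0,0,0],[-1,0,0,0.1,0,0,0],[-1,0,0,0.1,0,0,0],[-1,0,0,0.1,0,0,0],[-1,0,0,0.1,0,0,0]]' 25; python3 wl.py w2.png .485 .208
```

```text
time: 3.75
tool_pos: [0.4863, 0.2099, 0.1049]
tool_rot: [0.651, 0.759, 0.001, 0.001]
contact_force: [2.8, -0.2, 0.8]
opening: 0.0129
[[0.0, -0.956, -0.292, 0.075], [1.0, 0.0, -0.0, -0.0], [0.0, -0.292, 0.956, -0.143], [0.0, 0.0, 0.0, 1.0]]
8741 mid [0.4856 0.2129] yaw 0.16 len 0.09 z [0.124 0.128 0.143]
```

View pics/w2.png

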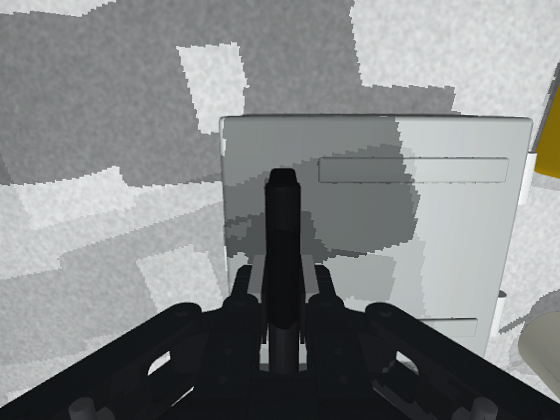

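The bar is held between the pads at 13 mm opening. Now a gentle tug.

```bash
python3 -m crank '[[-1,0,0,-0.1,0,0,0],[-1,0,0,-0.2,0,0,0],[-1,0,0,-0.3,0,0,0],[-1,0,0,-0.4,0,0,0],[-1,0,0,-0.5,0,0,0],[-1,0,0,-0.5,0,0,0],[-1,0,0,-0.5,0,0,0],[-1,0,0,-0.5,0,0,0],[-1,0,0,-0.5,0,0,0],[-1,0,0,-0.5,0,0,0]]' 25; python3 plan.py .4855 .210 .104 .158
```

```text
time: 4.8
tool_pos: [0.4872, 0.2101, 0.1083]
tool_rot: [0.651, 0.759, 0.001, 0.001]
contact_force: [9.4, 1.5, -12.7]
opening: 0.0129
shift cm [ 0.02 -0.17  0.42] rot [ 0.003 -0.    -0.005] t 4.8 tcp [0.4872 0.2101 0.1083] F [  9.44   1.49 -12.74] open 0.0129
```

Held with 12.7 N after about 3 mm, so this one (y=+0.21) is latched. Lower, release and lift.

```bash
python3 -m crank '[[-1,0,-0.05,0.2,0,0,0],[-1,0,-0.08,0.34,0,0,0],[-1,0,-0.08,0.34,0,0,0],[1,0,-0.08,0.34,0,0,0],[1,0,-0.08,0.34,0,0,0],[1,0,-0.08,0.34,0,0,0],[1,0,-0.08,0.34,0,0,0],[1,0,-0.08,-1.5,0,0,0],[1,0,-0.08,-4,0,0,0],[1,0,-0.08,-7,0,0,0]]' 25; python3 plan.py .5075 .017 .18 -.06
```

```text
time: 5.8
tool_pos: [0.4852, 0.2096, 0.1782]
tool_rot: [0.651, 0.759, -0.0, 0.0]
contact_force: [0.7, -0.3, 0.6]
opening: 0.0856
shift cm [-19.37  -0.73  -0.17] rot [0.    0.    0.213] t 5.8 tcp [0.4852 0.2096 0.1782] F [ 0.69 -0.27  0.55] open 0.0856
```

```bash
python3 -m crank '[[1,-3,-0.1,-0.5,0,0,0.04],[1,-7,-0.3,-0.5,0,0,0.08],[1,-11,-0.4,-0.5,0,0,0.12],[1,-15,-0.6,-0.3,0,0,0.16],[1,-18,-0.7,-0.2,0,0,0.2],[1,-19.4,-0.7,-0.2,0,0,0.213],[1,-19.4,-0.7,-0.2,0,0,0.213],[1,-19.4,-0.7,-0.2,0,0,0.213],[1,-19.4,-0.7,-0.2,0,0,0.213],[1,-19.4,-0.7,-0.2,0,0,0.213]]' 25; python3 wl.py w3.png .5075 .017; python3 plan.py .5075 .017 .104 -.06
```

```text
time: 6.8
tool_pos: [0.5077, 0.018, 0.1803]
tool_rot: [0.727, 0.686, 0.0, 0.0]
contact_force: [0.4, -0.5, 0.7]
opening: 0.0855
[[0.0, -0.956, -0.292, 0.075], [1.0, 0.0, -0.0, -0.0], [0.0, -0.292, 0.956, -0.143], [0.0, 0.0, 0.0, 1.0]]
2969 mid [0.5081 0.0187] yaw -0.06 len 0.092 z [0.125 0.128 0.129]
shift cm [-0.08 -0.02  7.63] rot [0.    0.    0.001] t 6.85 tcp [0.5078 0.0178 0.1803] F [0.91 0.35 0.12] open 0.0851
```

View pics/w3.png

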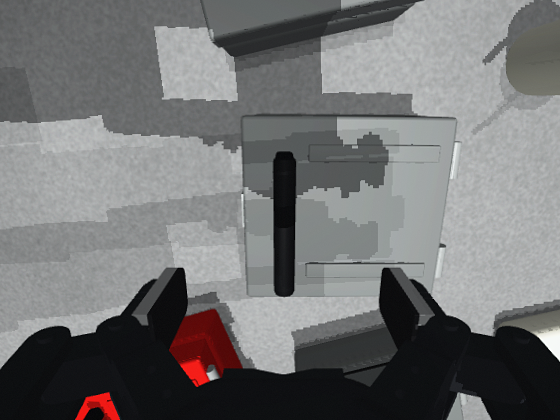

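The middle grey case's bar is at px (285,222), centred between the jaws. Descend and grip.

```bash
python3 -m crank '[[1,-0.1,0,2,0,0,0],[1,-0.1,0,4,0,0,0],[1,-0.1,0,6,0,0,0],[1,-0.1,0,7.2,0,0,0],[1,-0.1,0,7.6,0,0,0],[-0.3,-0.1,0,7.6,0,0,0],[-0.6,-0.1,0,7.6,0,0,0],[-1,-0.1,0,7.6,0,0,0],[-1,-0.1,0,7.6,0,0,0],[-1,-0.1,0,7.6,0,0,0]]' 25;python3 -m crank '[[-1,0,0,0,0,0,0],[-1,0,0,0,0,0,0],[-1,0,0,0,0,0,0],[-1,0,0,0,0,0,0],[-1,0,0,-0.1,0,0,0],[-1,0,0,-0.2,0,0,0],[-1,0,0,-0.3,0,0,0],[-1,0,0,-0.4,0,0,0],[-1,0,0,-0.5,0,0,0],[-1,0,0,-0.5,0,0,0]]' 25
```

```text
time: 7.85
tool_pos: [0.5084, 0.0168, 0.1048]
tool_rot: [0.728, 0.686, 0.001, 0.001]
contact_force: [1.7, -1.1, 0.2]
opening: 0.0133
time: 8.85
tool_pos: [0.5099, 0.0167, 0.1101]
tool_rot: [0.727, 0.686, 0.002, 0.002]
contact_force: [6.0, -0.7, -5.9]
opening: 0.0127
```

```bash
python3 -m crank '[[-1,0,0,0,0,0,0],[-1,0,0.05,-0.1,0,0,0],[-1,0,0.1,-0.2,0,0,0],[-1,0,0.1,-0.3,0,0,0],[-1,0,0.15,-0.4,0,0,0],[-1,0,0.15,-0.5,0,0,0],[-1,0,0.15,-0.5,0,0,0],[-1,0,0.15,-0.5,0,0,0],[-1,0,0.15,-0.5,0,0,0],[-1,0,0.15,-0.5,0,0,0]]' 25; python3 wl.py w4.png .51 .017
```

```text
time: 9.85
tool_pos: [0.5117, 0.0166, 0.1152]
tool_rot: [0.727, 0.686, 0.002, 0.002]
contact_force: [3.4, -1.2, -4.9]
opening: 0.0128
[[0.0, -0.956, -0.292, 0.075], [1.0, 0.0, -0.0, -0.0], [0.0, -0.292, 0.956, -0.143], [0.0, 0.0, 0.0, 1.0]]
7621 mid [0.5114 0.0198] yaw -0.055 len 0.089 z [0.133 0.138 0.139]
```

View pics/w4.png

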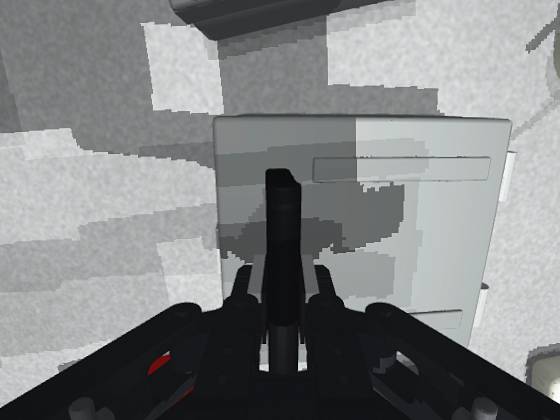

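The bar's top face is now at 138 mm, up from 128 mm, with only about 5 N. The middle lid is rising. I raise it past 2 cm.

```bash
python3 -m crank '[[-1,0,0.05,-0.15,0.01,0,0],[-1,0,0.1,-0.3,0.02,0,0],[-1,0,0.15,-0.5,0.03,0,0],[-1,0,0.2,-0.7,0.04,0,0],[-1,0,0.25,-0.9,0.05,0,0],[-1,0,0.3,-1.1,0.06,0,0],[-1,0,0.35,-1.3,0.06,0,0],[-1,0,0.4,-1.5,0.06,0,0],[-1,0,0.4,-1.5,0.06,0,0],[-1,0,0.4,-1.5,0.06,0,0]]' 25; python3 wl.py w5.png .515 .017;python3 - <<'E'
from h import *
p=optics.read_camera('side');save(p,'s2.png')
E
```

```text
time: 10.9
tool_pos: [0.5175, 0.0163, 0.1304]
tool_rot: [0.727, 0.686, -0.017, -0.018]
contact_force: [7.8, -0.5, -7.9]
opening: 0.0129
[[0.0, -0.956, -0.292, 0.075], [1.0, 0.0, -0.0, -0.0], [0.0, -0.292, 0.956, -0.143], [0.0, 0.0, 0.0, 1.0]]
1584 mid [0.5184 0.0193] yaw -0.003 len 0.09 z [0.128 0.146 0.15 ]
```

View pics/s2.png

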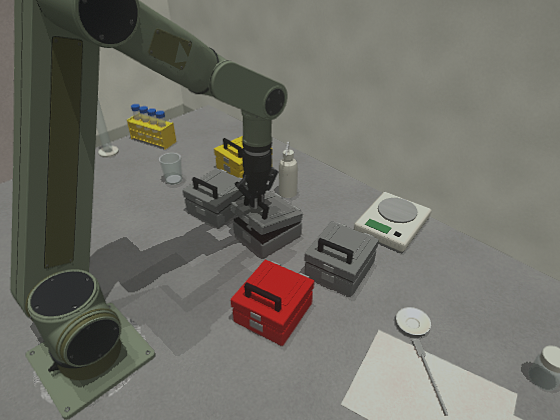

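The side view shows the middle lid clearly open at px (270,215). Lower it back.

```bash
python3 plan.py .5083 .0168 .1045 -.06
```

```text
shift cm [ 0.   -0.79  2.64] rot [-0.05   0.     0.002] t 11.0 tcp [0.5175 0.0162 0.1304] F [ 7.74 -1.54 -8.58] open 0.0131
```

```bash
python3 -m crank '[[-1,0,-0.1,0.3,-0.01,0,0],[-1,0,-0.2,0.6,-0.01,0,0],[-1,0,-0.3,0.9,-0.02,0,0],[-1,0,-0.4,1.2,-0.02,0,0],[-1,0,-0.5,1.5,-0.03,0,0],[-1,0,-0.55,1.8,-0.03,0,0],[-1,0,-0.65,2.1,-0.04,0,0],[-1,0,-0.7,2.4,-0.05,0,0],[-1,0,-0.8,2.65,-0.05,0,0],[-1,0,-0.8,2.65,-0.05,0,0]]' 60; python3 plan.py .5083 .0168 .0975 -.06
```

```text
time: 12.0
tool_pos: [0.5083, 0.0168, 0.1047]
tool_rot: [0.727, 0.686, 0.0, 0.0]
contact_force: [-2.1, 0.6, 4.8]
opening: 0.0124
shift cm [ 0.   -0.    0.72] rot [ 0.001 -0.     0.002] t 12.0 tcp [0.5083 0.0168 0.1047] F [-2.1   0.59  4.81] open 0.0124
```

```bash
python3 -m crank '[[-1,0,-0.03,0.1,0,0,0],[-1,0,-0.06,0.2,0,0,0],[-1,0,-0.09,0.3,0,0,0],[-1,0,-0.12,0.4,0,0,0],[-1,0,-0.14,0.5,0,0,0],[-1,0,-0.14,0.6,0,0,0],[-1,0,-0.14,0.7,0,0,0],[-1,0,-0.14,0.75,0,0,0],[-1,0,-0.14,0.75,0,0,0],[-1,0,-0.14,0.75,0,0,0]]' 60; python3 plan.py .5083 .0168 .1045 -.06
```

```text
time: 13.0
tool_pos: [0.5072, 0.0169, 0.0997]
tool_rot: [0.727, 0.686, 0.001, 0.001]
contact_force: [-6.2, 0.0, 20.5]
opening: 0.0121
shift cm [-0.    0.11 -0.48] rot [ 0.003 -0.     0.002] t 13.0 tcp [0.5072 0.0169 0.0997] F [-6.18  0.03 20.53] open 0.0121
```

The handle moved 5 mm and stopped, with 20 N against it, so it is on the stop. Back up and tug.

```bash
python3 -m crank '[[-1,0,0.03,-0.1,0,0,0],[-1,0,0.06,-0.25,0,0,0],[-1,0,0.1,-0.4,0,0,0],[-1,0,0.11,-0.5,0,0,0],[-1,0,0.13,-0.6,0,0,0],[-1,0,0.16,-0.7,0,0,0],[-1,0,0.2,-0.85,0,0,0],[-1,0,0.22,-1.0,0,0,0],[-1,0,0.22,-1.0,0,0,0],[-1,0,0.22,-1.0,0,0,0]]' 60; python3 plan.py .5083 .0168 .1045 -.06
```

```text
time: 14.0
tool_pos: [0.5091, 0.0168, 0.1078]
tool_rot: [0.727, 0.686, 0.0, 0.0]
contact_force: [5.9, 0.1, -16.8]
opening: 0.0119
shift cm [ 0.   -0.08  0.33] rot [ 0.001 -0.     0.002] t 14.0 tcp [0.5091 0.0168 0.1078] F [  5.92   0.07 -16.76] open 0.0119
```

It holds now: 16.8 N at about 3 mm. Lower, release and retract.

```bash
python3 -m crank '[[-1,0,-0.04,0.2,0,0,0],[-1,0,-0.08,0.33,0,0,0],[-1,0,-0.08,0.33,0,0,0],[1,0,-0.08,0.33,0,0,0],[1,0,-0.08,0.33,0,0,0],[1,0,-0.08,0.33,0,0,0],[1,0,-0.08,0.33,0,0,0],[1,0,-0.08,0.33,0,0,0],[1,0,-0.08,-3,0,0,0],[1,0,-0.08,-7,0,0,0]]' 60;python3 -m crank '[[1,0,0,-2,0,0,0],[1,0,0,-4,0,0,0],[1,0,0,-6,0,0,0],[1,0,-2,-8,0,0,0],[1,0,-5,-8,0,0,0],[1,0,-9,-8,0,0,0],[1,0,-12,-8,0,0,0],[1,0,-15,-8,0,0,0],[1,0,-15,-8,0,0,0],[1,0,-15,-8,0,0,0]]'
python3 - <<'E'
from m import *
G=[(.49,.2),(.51,.016),(.55,-.23)]
for c in('top','side'):
    p=optics.read_camera(c);bars(p,G,np.array(p['R']),np.array(p['t']));save(p,c+'9.png')
    for l in('wash_bottle','beaker','dish'):
        for d in optics.find_in(p,l)[:1]: print(c,l,round(d['confidence'],2),c2w(p,d['point']).round(3))
E
```

```text
time: 15.0
tool_pos: [0.5069, 0.0168, 0.1771]
tool_rot: [0.727, 0.686, -0.001, -0.001]
contact_force: [0.7, 1.2, 1.4]
opening: 0.0855
time: 16.0
tool_pos: [0.3575, 0.0256, 0.2582]
tool_rot: [0.727, 0.686, -0.001, -0.001]
contact_force: [-0.0, -0.5, -0.0]
opening: 0.085
132 mid [0.4867 0.2086] yaw 0.163 len 0.088 z [0.126 0.129 0.132]
124 mid [0.5089 0.0168] yaw -0.062 len 0.082 z [0.126 0.129 0.133]
135 mid [ 0.5534 -0.2322] yaw 0.234 len 0.086 z [0.126 0.129 0.133]
top wash_bottle 0.65 [0.554 0.014 0.088]
top beaker 0.65 [0.52  0.465 0.055]
top dish 0.97 [ 0.584 -0.462  0.012]
132 mid [0.4834 0.2078] yaw 0.154 len 0.094 z [0.112 0.124 0.128]
158 mid [0.5054 0.0151] yaw -0.06 len 0.096 z [0.11  0.125 0.129]
227 mid [ 0.5493 -0.2359] yaw 0.232 len 0.092 z [0.113 0.125 0.129]
side wash_bottle 0.76 [0.735 0.104 0.086]
side beaker 0.67 [0.496 0.454 0.072]
side dish 0.79 [ 0.587 -0.459  0.012]
```

View pics/side9.png

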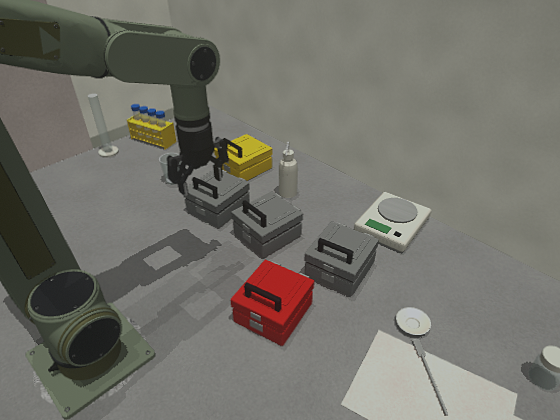

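All three lids lie shut, with the bars back at their first heights, and the bottle, beaker and dish have not moved. The gripper is clear and the force reads zero.

```bash
python3 -c "
from rig import order;print(order.finish_job())"
```

```text
the job is handed in; nothing more can be done
None
```

The case whose catch had not engaged was the middle grey one, with its handle at about x 0.51, y 0.02. It is now latched, and I have handed the job in at about 16.4 s of the 54 s allowed.

- **Left grey case (y about 0.21):** I tugged this first. It stopped after about 3 mm against 12.7 N, so its catch was already engaged.
- **Middle grey case:** its lid rose with 5–8 N, and I raised it about 25 mm. The side camera showed it clearly open. I lowered it and pressed it 5 mm down to the stop with 20 N. The next tug held at about 3 mm against 16.8 N.
- **Right grey case:** I did not tug it, since the free lid had already been found.

My last check was with both fixed cameras after the gripper was clear. All three handles were back at their original positions and heights, and the wrist force read zero. The dish had not shifted.

Two detections disagreed with the rest:
- **Wash bottle:** the network's final top-view report landed on the middle case. The side view put the bottle in its original place.
- **Beaker:** the side-view report was off by about 2 cm because the gripper was partly in front of it. The top view put it unchanged, to within 3 mm.

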